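# Complete the chocolate tray and hold the stencil over it

## Task

Put the loose chocolate bar into the empty pocket of the small wooden tray, lying flat with its round end pointing the same way as that of the bar already there, and let go of it. Then take the stencil by its wooden grip, lift it clear above the shakers and the timer without shifting them, and bring it over the tray, its outline over the tray's and its round holes over the bars' round ends. Finish while holding it there, level and still, about one centimetre above the bars, never touching them.

Things in the scene. Friction and masses are not known exactly. Their poses are not given: they have to be found in the camera images.
- tray: Low wooden tray, 50 (x) x 152 (y) x 9 mm high, fixed to the table, with two open pockets side by side along its y axis. Each pocket is 42 (x) x 66 to 68 (y) mm; floor 3 mm above the table, rim 9 mm. Origin: centre of the underside; x across the tray, y along it, z up.
- pocket_empty (a point): Centre of the floor of the empty pocket, 38 mm from the tray's origin along the tray's +y; same axes as the tray.
- pocket_full (a point): Centre of the floor of the pocket that already holds a bar, 38 mm from the tray's origin along the tray's -y.
- bar_loose: Loose dark chocolate bar lying flat: 34 (x) x 60 (y) x 26 mm high, rigid, about 0.06 kg. Own -y end square, own +y end a half round of radius 17 mm. Origin: centre of the underside, midway along the length; the sides to grip, 34 mm apart, are flat from 30 mm on the -y side to 13 mm on the +y side of it.
- bar_loose_round (a point): Point on the loose bar's underside, 25 mm from its origin towards the round end (own +y).
- bar_placed: An equal bar already lying in the other pocket, round end towards the tray's +y (its own +y along the tray's +y, within a few degrees). Origin: centre of the underside; top 26 mm above it, so the tops of bars in the tray stand 29 mm above the table.
- stencil: Flat dark steel stencil plate 50 (x) x 152 (y) x 3 mm, outline as the tray, 0.15 kg. Upright dark wooden grip across its middle: 42 mm along x, 12 mm thick along y (pinch there), top 45 mm above the underside. Each half has a square hole and, towards the stencil's +y, a round one. Right way: its +y along the tray's +y. Origin: centre of the underside.
- grip (a point): Middle of the wooden grip, 36 mm above the stencil's underside (9 mm below the grip's top); same axes as the stencil.
- shaker_a: Round steel dusting shaker with a domed sieve top, 60 mm across, 62 mm high, standing loose between the stencil and the tray; leave it. Origin: centre of the underside.
- timer: Round kitchen timer with a domed top, 62 mm across, 48 mm high, standing loose between the stencil and the tray; leave it. Origin: centre of the underside.
- shaker_b: Smaller steel dusting shaker with a domed sieve top, 52 mm across, 54 mm high, standing loose between the stencil and the tray; leave it. Origin: centre of the underside.
- stencil_round (a point): Point on the stencil's underside, 51 mm from its origin towards its +y: the centre of the outermost round hole. Its side of the tray tells which way round the stencil is.
Things that resemble listed ones, but are neither listed nor needed, are in the scene too. What is shaped like the bar_placed but turquoise is not meant.

How it is judged:
On the way, in this order (a step that is already met when the one before it is completed fails the run):
1. the loose bar lies flat in the empty pocket, the right way round, and is released; the stencil still lies on the table (horizontal distance between bar_loose and pocket_empty below 0.009 m and z of bar_loose in the frame of tray below 0.0055 m and angle between bar_loose's own z axis and vertical below 0.08 rad and angle between the y axis of bar_loose and the y axis of tray, either way round below 0.22 rad and y of bar_loose_round in the frame of tray above 0.05 m and contact force between the fingers and bar_loose below 0.05 N and height (world z) of stencil below 0.01 m), for 0.2 s.
2. the stencil is lifted higher than the shakers and the timer (height (world z) of stencil above 0.075 m), for 0.1 s.
At the end, for the whole second after the job is handed in: Bars flat in pockets (9 mm, 0.22 rad), loose one's round end to tray +y, released. Stencil held in the fingers, still, level (0.10 rad), touching no bar or tray, underside 3-22 mm above the bars' tops, over the tray within 12 mm and 0.12 rad, +y to tray +y (horizontal distance between bar_loose and pocket_empty below 0.009 m and z of each of bar_loose, bar_placed in the frame of tray below 0.0055 m and angle between each of bar_loose, bar_placed's own z axis and vertical below 0.08 rad and angle between the y axis of each of bar_loose, bar_placed and the y axis of tray, either way round below 0.22 rad and y of bar_loose_round in the frame of tray above 0.05 m and contact force between each of the fingers, stencil and bar_loose below 0.05 N and horizontal distance between bar_placed and pocket_full below 0.009 m and horizontal distance between stencil and tray below 0.012 m and angle between the y axis of stencil and the y axis of tray, either way round below 0.12 rad and y of stencil_round in the frame of tray above 0 m and angle between stencil's own z axis and vertical below 0.1 rad and z of stencil in the frame of tray between 0.032 and 0.051 m and contact force between the fingers and stencil above 1 N and contact force between stencil and bar_placed below 0.05 N and contact force between stencil and tray below 0.05 N and linear speed of stencil below 0.02 m/s and angular speed of stencil below 0.15 rad/s); the arm keeps its last pose, push and grip.
It fails at once if the stencil touches a bar (contact force between stencil and bar_loose above 0.3 N or contact force between stencil and bar_placed above 0.3 N).
It fails at once if a shaker or the timer is displaced (distance of any of shaker_a, timer, shaker_b from where it was at the start of the episode above 0.015 m or angle between any of shaker_a, timer, shaker_b's own z axis and vertical above 0.4 rad).
It also fails if it takes over 56 s, if anything falls off the work surface, if the arm or the gripper's body presses on something with over 40 N, if the wrist force passes 120 N, or if a joint passes its speed limit or range.

## Robot

A 7-joint arm with a two-finger parallel gripper is mounted at the origin on a cart in front of the work surface, level with it; the furniture and walls round the work are solid. World frame = base frame: x ahead of the robot, y to its left, z up, the work surface at z = 0. Lengths are in m, angles in rad, forces in N, time in s.
With the tool pointing down it reaches from about 0.425 to 0.925 m from the base axis. Payload 6.8 kg.
Tool frame: the origin (TCP) lies midway between the tips of the shut fingers; the grasp point (between the pads) lies 19 mm behind it (ctrl.tcp_to_grasp is the distance from the TCP to the grasp point, in m); z points along the fingers, x is the direction in which the jaws open and shut, and the axes are right-handed (so a half turn about z gives the same grasp; the last joint's range is limited). The gripper opens to 88 mm and grips with 3 to 60 N. Pads are 20 mm wide; open, the fingers measure 115 mm over their backs; the gripper's body (75 mm by 178 mm) begins 61 mm behind the grasp point.
Start: joints at [-1.36, 0.477, 0.022, 1.555, -0.011, 1.109, -0.083], TCP at [0.212, 0.641, 0.223] pointing down, gripper open.
Joint ranges: [-2.96, 2.96], [-0.34, 2.1], [-1.41, 1.46], [0.24, 2.44], [-1.37, 4.51], [0.17, 1.92], [-2.96, 2.96]. Speed limits (rad/s): [2.39, 2.39, 3.14, 3.14, 3.14, 3.14, 3.14].

## Interface

Orientations are given as a 3x3 rotation matrix whose columns are the frame's x, y, z axes.
In Python, from bench import ctrl gives the robot as it stands.
- The arm moves only by the tool carry_out, never from a script. Its arguments are lists of equal length, an entry for each row: "jaw": the opening, from -1 (shut) to 1 (fully open), so that 0 is half open; "delta_pos": the shift along the tool's x, y, z in cm, a list of three; "rotation": the turn, a rotation vector about the tool's x, y, z in rad, a list of three. In form: {"jaw": [jaw, ...], "delta_pos": [[tx, ty, tz], ...], "rotation": [[rx, ry, rz], ...]}. A call has 1 to 5 rows; each row shifts and turns the pose as measured when the row begins, along the tool's axes as they then stand; what a row does not reach is not made up. A row lasts 1/10 s, in which the tool goes at most 50 mm and 8.59 degrees, less where a joint would pass 70% of its speed; a pose out of reach is approached as far as the arm can. A call with a gripper value outside its range is refused whole. The fingers move at their own pace and stop on an object; "squeeze" is the grip in N (left out, the last holds). Time passes only in rows, so rows that do not move let the fingers close. It gives the time, the measured TCP pose, the force and the opening at its end, in the units of the state.
- ctrl.read_state(): the state, without advancing time (a new reading comes with each control period).
- ctrl.read_camera(name): name is "scene" or "top" or "wrist"; returns a dict with "frame" (480x640x3 uint8, red, green, blue), "intrinsics" (3x3 intrinsics, pixels), "dist_coeffs" ([k1, k2, p1, p2, k3] as OpenCV has them; the pictures are not rectified), "origin" and "rotation" of the camera in the world; the wrist camera has in their place "mount" (4x4, takes a point from camera to tool coordinates, whose origin is the TCP and whose axes are the tool frame's). Camera axes: x right, y up, looking along -z (the intrinsics and any distortion apply to the point x, -y, -z); pixel columns grow to the right and rows downward; lengths in m; the calibration is good to about 2 mm. A picture is of the moment at which its call begins: read the wrist's pose just before it. There is no depth.
- ctrl.close_job(): hands the job in, once; it reports no verdict.
Trained networks look in the newest picture that a camera, given by its name, has taken for a name from the list of things; names that differ only in an ending like _2 or _b are one class to them, and where a whole thing is asked for, a point or a joint stands for the part that bears it (a point fixed in the world has none). Each returns a list of dicts, best first, with "confidence" (0 to 1); they miss things now and then, are a little off and sometimes report something else, mostly with a low value. They report only what shows in the picture. A call takes as long as a camera call. They do not tell look-alikes from the thing itself.
- ctrl.search_frame(target, camera): "location" ([row, column] in pixels, amid what is visible of it).
- ctrl.place_of(target, camera): "location" ([row, column] in pixels: a listed point, or the origin of a listed thing).
The state is a dict: "time": time; "joint_pos": joint angles; "qvel": joint speeds; "joint_torque": joint torques, N m; "position": TCP position; "orientation": TCP orientation; "force": force on the tool from outside, world axes, zero at the start; "moment": the same for the moment, N m; "grip_width": finger opening in m.
Only numpy, scipy, OpenCV 4.12 (cv2) and the standard library are available. Lean on these libraries where they do the work, as an engineer would, in place of code of your own. Each camera call takes 0.05 s, during which the arm holds its last target. There are 200 camera calls.

## Working session

There is one attempt and no reset: what is moved stays moved. The work goes in short steps, Python scripts to look and compute and a tool call to move; the robot and the scene stay as the last step left them, time stands still between calls to the robot, and variables do not carry over. Pictures are saved under pics/ and viewed, about 8 in all and at most 12, crops included, and the job is handed in when it is done.

Besides the shell and the picture viewer there is one more tool, called after ">>>" in YAML: its name, and indented under it one key for each argument. carry_out: Moves the arm, as the interface text tells. Its arguments: {"type":"object","properties":{"jaw":{"type":"array","items":{"type":"number"}},"delta_pos":{"type":"array","items":{"type":"array","items":{"type":"number"}}},"rotation":{"type":"array","items":{"type":"array","items":{"type":"number"}}},"squeeze":{"type":"number"}},"required":["jaw","delta_pos","rotation"]}

```bash
mkdir -p pics; ls; cat > h.py <<'E'
import numpy as np, cv2
from bench import ctrl
def cam(name):
    s=ctrl.read_state(); c=ctrl.read_camera(name)
    if 'mount' in c:
        T=np.eye(4);T[:3,:3]=s['orientation'];T[:3,3]=s['position'];M=T@np.array(c['mount'])
        c['origin'],c['rotation']=M[:3,3],M[:3,:3]
    return c
def ray(c,rc,z):
    u=cv2.undistortPoints(np.array([[[rc[1],rc[0]]]],float),np.array(c['intrinsics']),np.array(c['dist_coeffs']))[0,0]
    d=np.array(c['rotation'])@np.array([u[0],-u[1],-1]); o=np.array(c['origin'])
    return o+d*(z-o[2])/d[2]
def px(c,P):
    p=np.array(c['rotation']).T@(np.array(P,float)-np.array(c['origin']))
    q=cv2.projectPoints(np.array([[p[0],-p[1],-p[2]]]),np.zeros(3),np.zeros(3),np.array(c['intrinsics']),np.array(c['dist_coeffs']))[0][0,0]
    return q[::-1]
def save(c,n): cv2.imwrite(f'pics/{n}.png',c['frame'][:,:,::-1])
Z=dict(tray=0,pocket_empty=.003,pocket_full=.003,bar_loose=0,bar_loose_round=0,bar_placed=.003,stencil=0,grip=.036,shaker_a=0,timer=0,stencil_round=0)
def look(c,cn,names):
    for n in names:
        for r in ctrl.place_of(n,cn)[:4]:
            print(cn,n,round(r['confidence'],2),np.round(r['location']),np.round(ray(c,r['location'],Z[n])[:2],4))
E
python3 - <<'E'
from h import *
s=ctrl.read_state();print({k:np.round(v,3).tolist() for k,v in s.items()})
for n in ('top','scene'):
    c=cam(n);save(c,n+'0');print(n,np.round(c['origin'],3))
    look(c,n,Z)
E
```

```text
pics
{'time': 0.0, 'joint_pos': [-1.36, 0.478, 0.022, 1.556, -0.011, 1.109, -0.083], 'qvel': [-0.002, -0.0, -0.001, -0.001, -0.001, 0.0, 0.003], 'joint_torque': [-0.001, -58.284, 1.534, -27.262, -0.054, 0.017, 0.0], 'position': [0.211, 0.64, 0.222], 'orientation': [[0.313, 0.95, -0.0], [0.95, -0.313, -0.002], [-0.002, 0.0, -1.0]], 'force': [0.243, -0.244, 0.069], 'moment': [-0.034, 0.058, 0.052], 'grip_width': 0.088}
top [0.278 0.023 1.169]
top tray 0.64 [236. 418.] [ 0.5884 -0.1927]
top pocket_empty 0.65 [235. 407.] [ 0.5881 -0.1633]
top pocket_full 0.89 [233. 431.] [ 0.5975 -0.2235]
top pocket_full 0.7 [200. 294.] [0.6583 0.1207]
top bar_loose 0.58 [224. 354.] [ 0.6073 -0.0309]
top bar_loose_round 0.79 [225. 346.] [ 0.6044 -0.0119]
top bar_placed 0.95 [277. 444.] [ 0.4895 -0.2557]
top bar_placed 0.92 [262. 480.] [ 0.5316 -0.3433]
top bar_placed 0.69 [232. 436.] [ 0.6008 -0.2338]
top bar_placed 0.6 [296. 406.] [ 0.4359 -0.1675]
top stencil 0.6 [232. 215.] [0.5622 0.3111]
top grip 0.93 [224. 209.] [0.5723 0.3173]
top grip 0.71 [230. 213.] [0.5576 0.3066]
top shaker_a 0.91 [297. 281.]
[... 395 characters left out ...]
ne bar_loose 0.66 [242. 345.] [ 0.6126 -0.0291]
scene bar_loose_round 0.63 [244. 334.] [ 0.5899 -0.015 ]
scene bar_placed 0.71 [291. 417.] [ 0.5985 -0.2386]
scene bar_placed 0.61 [328. 394.] [ 0.4904 -0.2506]
scene bar_placed 0.61 [338. 440.] [ 0.5288 -0.3361]
scene bar_placed 0.61 [323. 345.] [ 0.4356 -0.1662]
scene stencil 0.61 [191. 234.] [0.5668 0.3053]
scene grip 0.64 [180. 233.] [0.5692 0.3064]
scene shaker_a 0.81 [203. 310.] [0.6612 0.1215]
scene shaker_a 0.66 [260. 240.] [0.4139 0.1243]
scene shaker_a 0.51 [291. 415.] [ 0.5965 -0.2345]
scene timer 0.86 [227. 270.] [0.5332 0.1427]
scene stencil_round 0.82 [182. 220.] [0.5672 0.3614]
scene stencil_round 0.41 [202. 309.] [0.6618 0.1271]
```

```bash
python3 - <<'E'
import cv2
a=cv2.imread('pics/top0.png')[170:330,170:510];b=cv2.resize(a,None,fx=2.35,fy=2.35,interpolation=cv2.INTER_CUBIC);cv2.imwrite('pics/top0c.png',b)
E
```

```text
(no output)
```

View pics/top0c.png

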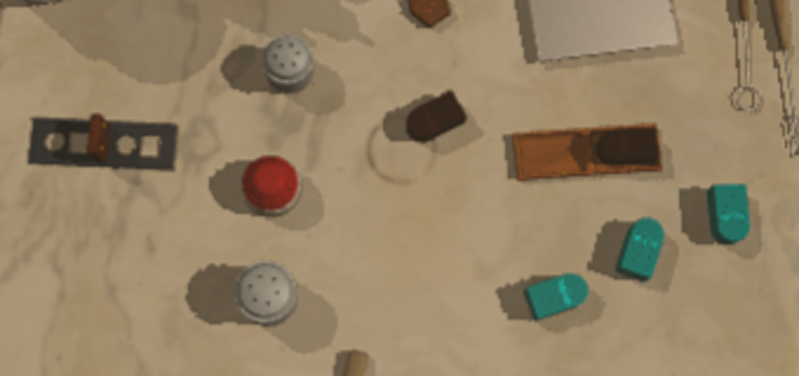

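View pics/scene0.png

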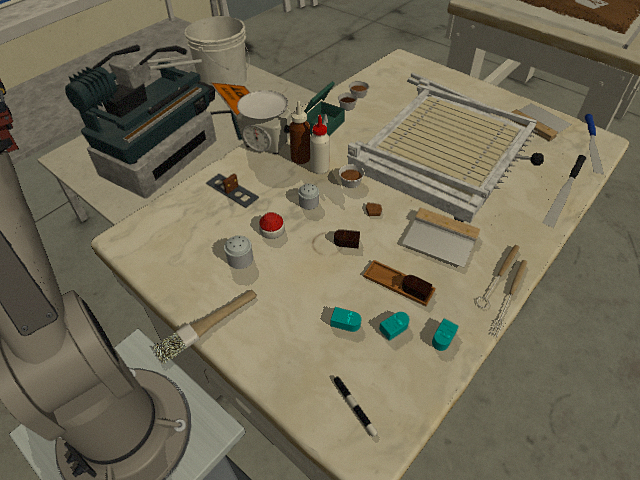

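Image left is world +y. The tray's empty pocket is on the left, around crop (545,155). The placed bar's round end points left. The loose bar is at (437,117) with its round end to the lower left. The stencil's round holes are towards the left (+y), and the two shakers and the timer stand between it and the tray.

```bash
cat >> h.py <<'E'
from scipy.spatial.transform import Rotation as R
def plan(pos,yaw,nmax=5,step=.048):
    """yaw: world angle of tool x (mod pi), tool pointing down"""
    s=ctrl.read_state();p=np.array(s['position']);O=np.array(s['orientation'])
    def tgt(y): return np.array([[np.cos(y),np.sin(y),0],[np.sin(y),-np.cos(y),0],[0,0,-1]])
    y0=np.arctan2(O[1,0],O[0,0]); dy=(yaw-y0+np.pi/2)%np.pi-np.pi/2
    G=tgt(y0+dy); d=np.array(pos)-p; rv=R.from_matrix(O.T@G).as_rotvec()
    n=int(np.ceil(max(np.linalg.norm(d)/step,np.linalg.norm(rv)/.14,1)))
    print('t',round(s['time'],2),'rows needed',n,'pos',np.round(p,4),'yaw',round(y0,3),'F',np.round(s['force'],1),'w',round(s['grip_width'],4))
    for i in range(min(n,nmax)):
        Oi=O@R.from_rotvec(rv*i/n).as_matrix()
        print(np.round(Oi.T@d/n*100,2).tolist(),np.round(rv/n,3).tolist())
E
python3 - <<'E'
from h import *
print(np.round(cam('wrist')['mount'],3))
plan([.607,-.03,.24],.52,20)
E
```

```text
[[ 1.    -0.001  0.001 -0.   ]
 [-0.001 -0.967 -0.255 -0.068]
 [ 0.001  0.255 -0.967 -0.163]
 [ 0.     0.     0.     1.   ]]
t 1.25 rows needed 17 pos [0.2115 0.641  0.2227] yaw 1.252 F [-0.5 -1.6 -0.7] w 0.0876
[-3.02, 3.45, -0.1] [-0.0, -0.0, 0.043]
[-2.87, 3.57, -0.1] [-0.0, -0.0, 0.043]
[-2.71, 3.69, -0.1] [-0.0, -0.0, 0.043]
[-2.55, 3.81, -0.1] [-0.0, -0.0, 0.043]
[-2.38, 3.91, -0.1] [-0.0, -0.0, 0.043]
[-2.21, 4.01, -0.1] [-0.0, -0.0, 0.043]
[-2.04, 4.1, -0.1] [-0.0, -0.0, 0.043]
[-1.86, 4.19, -0.1] [-0.0, -0.0, 0.043]
[-1.68, 4.26, -0.1] [-0.0, -0.0, 0.043]
[-1.49, 4.33, -0.1] [-0.0, -0.0, 0.043]
[-1.31, 4.39, -0.1] [-0.0, -0.0, 0.043]
[-1.11, 4.44, -0.1] [-0.0, -0.0, 0.043]
[-0.92, 4.49, -0.1] [-0.0, -0.0, 0.043]
[-0.73, 4.52, -0.1] [-0.0, -0.0, 0.043]
[-0.53, 4.55, -0.1] [-0.0, -0.0, 0.043]
[-0.34, 4.57, -0.1] [-0.0, -0.0, 0.043]
[-0.14, 4.58, -0.1] [-0.0, -0.0, 0.043]
```

>>> carry_out:
  jaw: [1,1,1,1,1]
  delta_pos:
    - [-3,3.5,-0.1]
    - [-2.9,3.6,-0.1]
    - [-2.7,3.7,-0.1]
    - [-2.5,3.8,-0.1]
    - [-2.4,3.9,-0.1]
  rotation:
    - [0,0,0.043]
    - [0,0,0.043]
    - [0,0,0.043]
    - [0,0,0.043]
    - [0,0,0.043]

```text
time: 1.75
position: [0.326, 0.4441, 0.2262]
orientation: [[0.504, 0.864, -0.003], [0.864, -0.504, 0.004], [0.002, -0.004, -1.0]]
force: [0.8, 0.9, 0.0]
grip_width: 0.0878
```

>>> carry_out:
  jaw: [1,1,1,1,1]
  delta_pos:
    - [-2.2,4,-0.1]
    - [-2,4.1,-0.1]
    - [-1.9,4.2,-0.1]
    - [-1.7,4.3,-0.1]
    - [-1.5,4.3,-0.1]
  rotation:
    - [0,0,0.043]
    - [0,0,0.043]
    - [0,0,0.043]
    - [0,0,0.043]
    - [0,0,0.043]

```text
time: 2.25
position: [0.4466, 0.2384, 0.2318]
orientation: [[0.683, 0.73, -0.0], [0.73, -0.683, 0.007], [0.005, -0.005, -1.0]]
force: [0.9, -0.4, 0.3]
grip_width: 0.088
```

>>> carry_out:
  jaw: [1,1,1,1,1]
  delta_pos:
    - [-1.3,4.4,-0.1]
    - [-1.1,4.4,-0.1]
    - [-0.9,4.5,-0.1]
    - [-0.7,4.5,-0.1]
    - [-0.5,4.5,-0.1]
  rotation:
    - [0,0,0.043]
    - [0,0,0.043]
    - [0,0,0.043]
    - [0,0,0.043]
    - [0,0,0.043]

```text
time: 2.75
position: [0.5659, 0.0333, 0.2375]
orientation: [[0.828, 0.561, 0.004], [0.561, -0.828, 0.01], [0.009, -0.006, -1.0]]
force: [0.9, 0.0, -0.7]
grip_width: 0.0875
```

```bash
python3 - <<'E'
from h import *
plan([.607,-.03,.22],.52,5)
E
```

```text
t 2.75 rows needed 2 pos [0.5659 0.0333 0.2375] yaw 0.596 F [ 0.9  0.  -0.7] w 0.0875
[-0.08, 3.78, 0.85] [-0.003, -0.004, 0.038]
[0.06, 3.78, 0.86] [-0.003, -0.004, 0.038]
```

>>> carry_out:
  jaw: [1,1,1]
  delta_pos:
    - [0,3.8,0.8]
    - [0,3.8,0.8]
    - [0,0,0]
  rotation:
    - [0,0,0.04]
    - [0,0,0.04]
    - [0,0,0]

```text
time: 3.05
position: [0.611, -0.0407, 0.2219]
orientation: [[0.876, 0.482, 0.008], [0.482, -0.876, 0.007], [0.011, -0.002, -1.0]]
force: [-0.5, -0.3, -0.5]
grip_width: 0.0874
```

```bash
python3 - <<'E'
from h import *
c=cam('wrist');save(c,'w1')
look(c,'wrist',['bar_loose','bar_loose_round','tray','pocket_empty'])
plan([.607,-.03,.22],.52,5)
E
```

```text
wrist bar_loose 0.65 [203. 328.] [ 0.6131 -0.0299]
wrist bar_loose_round 0.91 [179. 326.] [ 0.5992 -0.0092]
wrist pocket_empty 0.73 [291. 251.] [ 0.5857 -0.1565]
t 3.3 rows needed 1 pos [ 0.6097 -0.0326  0.2227] yaw 0.514 F [-0.4 -0.2 -0.6] w 0.0881
[-0.11, -0.35, 0.27] [-0.007, -0.013, -0.006]
```

View pics/w1.png

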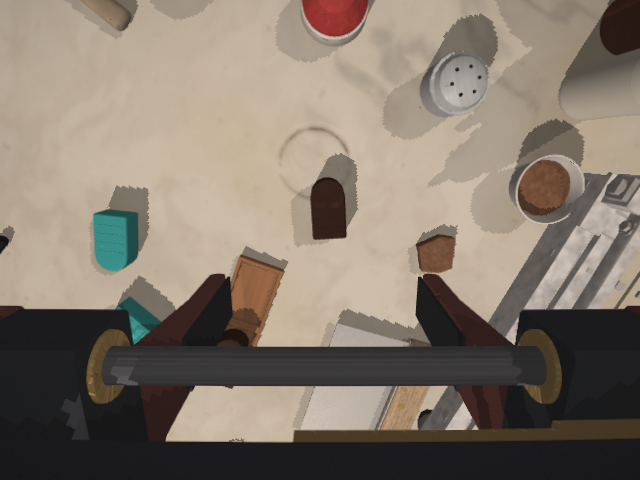

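```bash
cat >> h.py <<'E'
def barfit(c,z=.026,box=None):
    """segment dark brown top; returns min area rect in world at plane z"""
    f=c['frame'].astype(int); m=((f.max(2)<75)&(f[:,:,0]>=f[:,:,2])).astype(np.uint8)
    if box: k=np.zeros_like(m);k[box[0]:box[1],box[2]:box[3]]=1;m*=k
    m=cv2.morphologyEx(m,cv2.MORPH_OPEN,np.ones((3,3)))
    n,l,st,ce=cv2.connectedComponentsWithStats(m);i=1+np.argmax(st[1:,4]);print('area',st[i])
    cn=cv2.findContours((l==i).astype(np.uint8),0,1)[0][0][:,0,:]
    W=np.array([ray(c,(p[1],p[0]),z)[:2] for p in cn])
    (x,y),wh,a=cv2.minAreaRect((W*1e4).astype(np.float32));B=cv2.boxPoints(((x,y),wh,a))/1e4
    e=B[1]-B[0],B[2]-B[1];e=max(e,key=np.linalg.norm)
    print('centre',np.round([x/1e4,y/1e4],4),'size',np.round(np.array(wh)/10,1),'mm long-axis angle',round(np.arctan2(e[1],e[0]),3))
E
python3 - <<'E'
from h import *
for i in range(2):
    c=cam('wrist');save(c,'w2')
    s=ctrl.read_state();print(s['time'],np.round(s['position'],4),np.round(s['qvel'],3))
    barfit(c,box=(160,250,290,360))
    look(c,'wrist',['bar_loose','bar_loose_round','pocket_empty'])
E
```

```text
3.35 [ 0.6097 -0.0326  0.2228] [-0.004 -0.002  0.003 -0.001  0.002  0.     0.   ]
area [ 308  186   35   61 1894]
centre [ 0.6133 -0.0308] size [33.3 60.6] mm long-axis angle -1.009
wrist bar_loose 0.66 [188. 324.] [ 0.6003 -0.0095]
wrist bar_loose 0.6 [214. 325.] [ 0.6149 -0.0325]
wrist bar_loose_round 0.91 [191. 323.] [ 0.6012 -0.0119]
wrist pocket_empty 0.71 [298. 249.] [ 0.5873 -0.1561]
3.55 [ 0.6099 -0.0335  0.2228] [ 0.004  0.004  0.003 -0.003  0.    -0.     0.001]
area [ 308  185   35   61 1887]
centre [ 0.6133 -0.0306] size [33.2 60.6] mm long-axis angle -1.016
wrist bar_loose 0.74 [214. 323.] [ 0.6131 -0.0342]
wrist bar_loose 0.56 [297. 245.] [ 0.5835 -0.1595]
wrist bar_loose_round 0.85 [190. 326.] [ 0.6037 -0.0098]
wrist pocket_empty 0.78 [300. 251.] [ 0.5907 -0.1582]
wrist pocket_empty 0.31 [330. 238.] [ 0.5947 -0.1981]
```

```bash
python3 - <<'E'
from h import *
plan([.6154,-.0341,.06],.559,5)
E
```

```text
t 3.7 rows needed 4 pos [ 0.6099 -0.0341  0.2227] yaw 0.512 F [ 0.2 -0.1 -0. ] w 0.0879
[0.07, 0.09, 4.07] [-0.001, -0.003, -0.012]
[0.08, 0.08, 4.07] [-0.001, -0.003, -0.012]
[0.09, 0.08, 4.07] [-0.001, -0.003, -0.012]
[0.1, 0.08, 4.07] [-0.001, -0.003, -0.012]
```

>>> carry_out:
  jaw: [1,1,1,1,1]
  delta_pos:
    - [0.08,0.08,4]
    - [0.08,0.08,4]
    - [0.08,0.08,4]
    - [0.08,0.08,4]
    - [0,0,0]
  rotation:
    - [0,0,-0.012]
    - [0,0,-0.012]
    - [0,0,-0.012]
    - [0,0,-0.012]
    - [0,0,0]

```text
time: 4.2
position: [0.6192, -0.0325, 0.0607]
orientation: [[0.846, 0.533, 0.015], [0.533, -0.846, 0.012], [0.02, -0.002, -1.0]]
force: [-0.4, -0.3, 0.2]
grip_width: 0.0878
```

```bash
python3 - <<'E'
from h import *
plan([.6154,-.0341,.01],.559,5,.025)
E
```

```text
t 4.2 rows needed 3 pos [ 0.6192 -0.0325  0.0607] yaw 0.563 F [-0.4 -0.3  0.2] w 0.0878
[-0.17, -0.02, 1.69] [-0.001, -0.007, 0.001]
[-0.16, -0.02, 1.69] [-0.001, -0.007, 0.001]
[-0.15, -0.02, 1.69] [-0.001, -0.007, 0.001]
```

>>> carry_out:
  jaw: [1,1,1,1]
  delta_pos:
    - [-0.2,0,1.7]
    - [-0.2,0,1.7]
    - [-0.1,0,1.6]
    - [0,0,0]
  rotation:
    - [0,-0.007,0]
    - [0,-0.007,0]
    - [0,-0.007,0]
    - [0,0,0]

```text
time: 4.6
position: [0.6185, -0.0352, 0.013]
orientation: [[0.846, 0.532, 0.002], [0.532, -0.846, 0.001], [0.002, 0.0, -1.0]]
force: [0.0, 1.6, -0.6]
grip_width: 0.0878
```

>>> carry_out:
  jaw: [-0.4,-0.4,-0.4,-0.4,-0.4]
  delta_pos:
    - [0,0,0]
    - [0,0,0]
    - [0,0,0]
    - [0,0,0]
    - [0,0,0]
  rotation:
    - [0,0,0]
    - [0,0,0]
    - [0,0,0]
    - [0,0,0]
    - [0,0,0]
  squeeze: 15

```text
time: 5.1
position: [0.6211, -0.0354, 0.0166]
orientation: [[0.847, 0.532, 0.007], [0.532, -0.847, 0.001], [0.007, 0.003, -1.0]]
force: [0.8, -0.3, 0.6]
grip_width: 0.0512
```

```bash
python3 - <<'E'
from h import *
plan([.6154,-.0341,.10],.559,5,.04)
E
```

```text
t 5.1 rows needed 3 pos [ 0.6211 -0.0354  0.0166] yaw 0.561 F [ 0.8 -0.3  0.6] w 0.0512
[-0.12, -0.13, -2.78] [0.001, -0.002, 0.001]
[-0.13, -0.13, -2.78] [0.001, -0.002, 0.001]
[-0.13, -0.13, -2.78] [0.001, -0.002, 0.001]
```

>>> carry_out:
  jaw: [-0.1,-0.1,-0.6,-0.6,-0.6]
  delta_pos:
    - [-0.3,-0.4,0.6]
    - [-0.2,0,0.2]
    - [0,0,0.1]
    - [0,0,0.1]
    - [0,0,0]
  rotation:
    - [0,0,0]
    - [0,0,0]
    - [0,0,0]
    - [0,0,0]
    - [0,0,0]

```text
time: 5.6
position: [0.6145, -0.0344, 0.0073]
orientation: [[0.847, 0.532, 0.008], [0.532, -0.847, 0.002], [0.008, 0.003, -1.0]]
force: [0.5, 0.3, -1.3]
grip_width: 0.0338
```

>>> carry_out:
  jaw: [-0.6,-0.6]
  delta_pos:
    - [0,0,0]
    - [0,0,0]
  rotation:
    - [0,0,0]
    - [0,0,0]

```text
time: 5.8
position: [0.6143, -0.0344, 0.0072]
orientation: [[0.847, 0.532, 0.008], [0.532, -0.847, 0.002], [0.008, 0.003, -1.0]]
force: [-1.3, 0.1, 1.2]
grip_width: 0.034
```

```bash
python3 - <<'E'
from h import *
plan([.6154,-.0341,.10],.559,5,.04)
E
```

```text
t 5.8 rows needed 3 pos [ 0.6143 -0.0344  0.0072] yaw 0.561 F [-1.3  0.1  1.2] w 0.034
[0.06, 0.02, -3.09] [0.001, -0.003, 0.001]
[0.05, 0.01, -3.09] [0.001, -0.003, 0.001]
[0.04, 0.01, -3.09] [0.001, -0.003, 0.001]
```

>>> carry_out:
  jaw: [-0.6,-0.6,-0.6]
  delta_pos:
    - [0,0,-2.5]
    - [0,0,-4]
    - [0,0,-4]
  rotation:
    - [0,0,0]
    - [0,0,0]
    - [0,0,0]

```text
time: 6.1
position: [0.6086, -0.0343, 0.1081]
orientation: [[0.847, 0.532, -0.006], [0.532, -0.847, 0.001], [-0.005, -0.004, -1.0]]
force: [-0.1, 0.2, -0.0]
grip_width: 0.0341
```

```bash
python3 - <<'E'
from h import *
plan([.59,-.105,.18],.05,5,.04)
E
```

```text
t 6.1 rows needed 4 pos [ 0.6086 -0.0343  0.1081] yaw 0.561 F [-0.1  0.2 -0. ] w 0.0341
[-1.34, 1.24, -1.8] [-0.001, 0.001, 0.128]
[-1.17, 1.4, -1.8] [-0.001, 0.001, 0.128]
[-0.98, 1.54, -1.8] [-0.001, 0.001, 0.128]
[-0.77, 1.66, -1.8] [-0.001, 0.001, 0.128]
```

>>> carry_out:
  jaw: [-0.6,-0.6,-0.6,-0.6,-0.6]
  delta_pos:
    - [-1.3,1.2,-1.8]
    - [-1.2,1.4,-1.8]
    - [-1,1.5,-1.8]
    - [-0.8,1.7,-1.8]
    - [0,0,0]
  rotation:
    - [0,0,0.128]
    - [0,0,0.128]
    - [0,0,0.128]
    - [0,0,0.128]
    - [0,0,0]

```text
time: 6.6
position: [0.5908, -0.1063, 0.1873]
orientation: [[0.999, 0.032, 0.002], [0.032, -0.999, 0.002], [0.002, -0.002, -1.0]]
force: [0.7, 0.3, -0.6]
grip_width: 0.034
```

```bash
python3 - <<'E'
from h import *
ctrl.read_camera('wrist')
c=cam('wrist');save(c,'w3')
look(c,'wrist',['tray','pocket_empty','pocket_full','bar_placed'])
plan([.59,-.105,.18],.05,5,.04)
import pickle;pickle.dump(c,open('w3.pkl','wb'))
E
```

```text
wrist bar_placed 0.62 [282. 321.] [ 0.5916 -0.1682]
wrist bar_placed 0.58 [424. 263.] [ 0.533  -0.3401]
t 6.9 rows needed 1 pos [ 0.5901 -0.1013  0.1838] yaw 0.041 F [ 0.1 -0.  -0.6] w 0.0341
[-0.03, 0.37, 0.38] [-0.004, 0.003, -0.009]
```

View pics/w3.png

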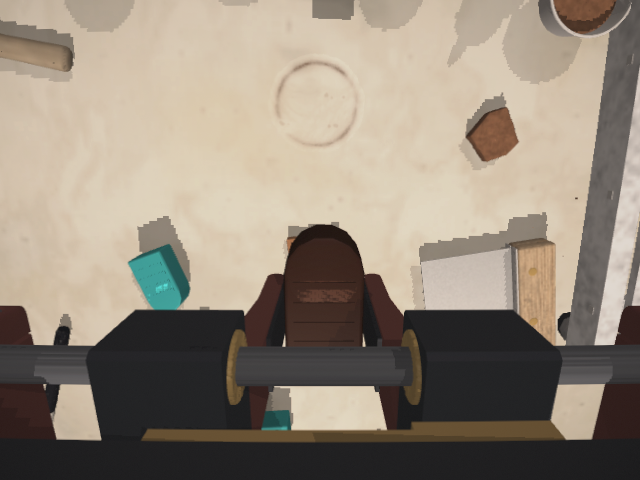

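>>> carry_out:
  jaw: [-0.6,-0.6,-0.6,-0.6]
  delta_pos:
    - [-3.4,3,0]
    - [-3.4,3,0]
    - [-3.4,3,0]
    - [0,0,0]
  rotation:
    - [0,0,0]
    - [0,0,0]
    - [0,0,0]
    - [0,0,0]

```text
time: 7.3
position: [0.4904, -0.1937, 0.1802]
orientation: [[0.998, 0.056, -0.008], [0.056, -0.998, 0.004], [-0.007, -0.005, -1.0]]
force: [0.9, 0.0, -1.0]
grip_width: 0.034
```

```bash
cat >> h.py <<'E'
def fitpose(c,m,z):
    n,l,st,ce=cv2.connectedComponentsWithStats(m);i=1+np.argmax(st[1:,4]);print('blob',st[i])
    cn=max(cv2.findContours((l==i).astype(np.uint8),0,1)[0],key=len)[:,0,:]
    W=np.array([ray(c,(p[1],p[0]),z)[:2] for p in cn])
    (x,y),wh,a=cv2.minAreaRect((W*1e4).astype(np.float32));B=cv2.boxPoints(((x,y),wh,a))/1e4
    e=max((B[1]-B[0],B[2]-B[1]),key=np.linalg.norm);e=e*np.sign(e[1])
    print('centre',np.round([x/1e4,y/1e4],4),'size',np.round(np.array(wh)/10,1),'y-axis angle',round(np.arctan2(e[1],e[0]),3))
E
python3 - <<'E'
from h import *
ctrl.read_camera('wrist')
c=cam('wrist');save(c,'w4')
import pickle;pickle.dump(c,open('w4.pkl','wb'))
look(c,'wrist',['tray','pocket_empty','pocket_full','bar_placed'])
plan([.49,-.19,.18],.05,5,.04)
f=c['frame'];h=cv2.cvtColor(f,cv2.COLOR_RGB2HSV)
for p in [(250,440),(200,430),(280,430)]: print(p,f[p],h[p])
E
```

```text
wrist tray 0.71 [230. 430.] [ 0.5945 -0.1952]
wrist pocket_empty 0.94 [192. 429.] [ 0.588  -0.1581]
wrist pocket_full 0.67 [269. 430.] [ 0.5986 -0.2328]
wrist bar_placed 0.91 [193. 264.] [ 0.4359 -0.1691]
wrist bar_placed 0.57 [270. 429.] [ 0.5978 -0.2336]
t 7.6 rows needed 1 pos [ 0.4963 -0.1882  0.1804] yaw 0.065 F [-0.1 -0.8 -0.4] w 0.0341
[-0.64, 0.14, 0.05] [-0.005, 0.005, 0.015]
(250, 440) [58 37 30] [  8 123  58]
(200, 430) [165 112  76] [ 12 138 165]
(280, 430) [59 37 29] [  8 130  59]
```

View pics/w4.png

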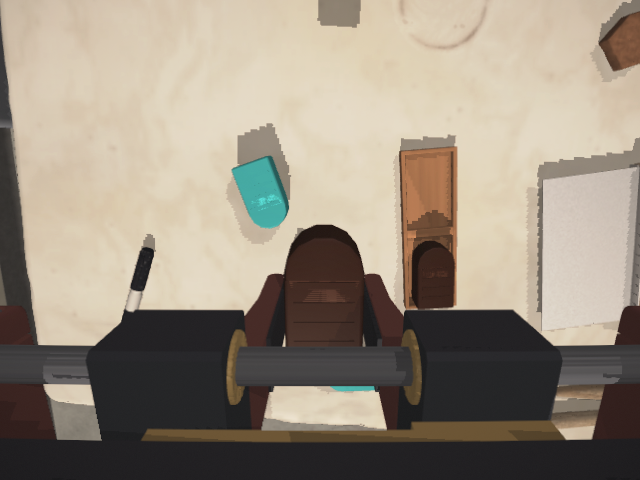

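```bash
python3 - <<'E'
from h import *
for k in range(2):
    c=cam('wrist')
    look(c,'wrist',['tray','pocket_empty','pocket_full'])
    h=cv2.cvtColor(c['frame'],cv2.COLOR_RGB2HSV)
    m=((h[:,:,1]>105)&(h[:,:,0]<18)).astype(np.uint8);m[:,:390]=0;m[:,480:]=0;m[:120]=0;m[309:]=0
    m=cv2.morphologyEx(m,cv2.MORPH_CLOSE,np.ones((5,5)));m=cv2.morphologyEx(m,cv2.MORPH_OPEN,np.ones((5,5)))
    fitpose(c,m,.008)
    print(np.round(ctrl.read_state()['position'],4))
cv2.imwrite('pics/m.png',m*255)
c=ctrl.read_camera('top')
c['frame']=cv2.imread('pics/top0.png')[:,:,::-1]
h=cv2.cvtColor(c['frame'].copy(),cv2.COLOR_RGB2HSV)
m=((h[:,:,1]>115)&(h[:,:,0]<18)).astype(np.uint8);m[:,:380]=0;m[:,460:]=0;m[:215]=0;m[255:]=0
m=cv2.morphologyEx(m,cv2.MORPH_CLOSE,np.ones((3,3)))
fitpose(c,m,.009)
E
```

```text
wrist tray 0.64 [237. 422.] [ 0.5922 -0.1987]
wrist pocket_empty 0.83 [195. 421.] [ 0.5852 -0.1588]
blob [ 396  151   56  158 8411]
centre [ 0.5915 -0.1949] size [ 50.2 152.1] y-axis angle 1.718
[ 0.4957 -0.1889  0.1806]
wrist tray 0.66 [235. 424.] [ 0.593  -0.1977]
wrist pocket_empty 0.87 [194. 423.] [ 0.5858 -0.1586]
wrist pocket_empty 0.36 [237. 423.] [ 0.5913 -0.199 ]
blob [ 396  150   57  159 8498]
centre [ 0.5915 -0.1954] size [ 50.7 152.7] y-axis angle 1.713
[ 0.4954 -0.1894  0.1807]
blob [ 388  222   64   25 1210]
centre [ 0.5915 -0.1935] size [ 52.  153.6] y-axis angle 1.713
```

```bash
python3 - <<'E'
from h import *
plan([.5866,-.1609,.065],.142,5,.04)
E
```

```text
t 8.05 rows needed 4 pos [ 0.4953 -0.1894  0.1807] yaw 0.062 F [ 0.3  0.3 -1.4] w 0.0342
[2.34, -0.55, 2.88] [-0.001, 0.001, -0.02]
[2.34, -0.51, 2.89] [-0.001, 0.001, -0.02]
[2.35, -0.47, 2.89] [-0.001, 0.001, -0.02]
[2.36, -0.43, 2.89] [-0.001, 0.001, -0.02]
```

>>> carry_out:
  jaw: [-0.6,-0.6,-0.6,-0.6,-0.6]
  delta_pos:
    - [2.3,-0.5,2.9]
    - [2.3,-0.5,2.9]
    - [2.3,-0.5,2.9]
    - [2.3,-0.5,2.9]
    - [0,0,0]
  rotation:
    - [0,0,-0.02]
    - [0,0,-0.02]
    - [0,0,-0.02]
    - [0,0,-0.02]
    - [0,0,0]

```text
time: 8.55
position: [0.5898, -0.1596, 0.0619]
orientation: [[0.99, 0.144, 0.001], [0.144, -0.99, 0.006], [0.002, -0.006, -1.0]]
force: [-0.1, 0.4, -0.5]
grip_width: 0.0339
```

```bash
python3 - <<'E'
from h import *
c=cam('wrist');c=cam('wrist');c=cam('wrist');save(c,'w5')
plan([.5866,-.1609,.03],.142,5,.02)
E
```

```text
t 8.7 rows needed 2 pos [ 0.5888 -0.1634  0.0664] yaw 0.139 F [ 0.6 -0.2 -0.4] w 0.0342
[-0.1, -0.14, 1.82] [-0.002, -0.003, -0.001]
[-0.1, -0.14, 1.82] [-0.002, -0.003, -0.001]
```

>>> carry_out:
  jaw: [-0.6,-0.6,-0.6,-0.6]
  delta_pos:
    - [-0.2,-0.2,1.8]
    - [-0.1,-0.1,1.8]
    - [0,0,0]
    - [0,0,0]
  rotation:
    - [0,0,0]
    - [0,0,0]
    - [0,0,0]
    - [0,0,0]

```text
time: 9.1
position: [0.586, -0.1653, 0.037]
orientation: [[0.991, 0.132, 0.014], [0.132, -0.991, 0.002], [0.014, 0.0, -1.0]]
force: [0.3, 0.4, -1.4]
grip_width: 0.0339
```

```bash
python3 - <<'E'
from h import *
plan([.5866,-.1609,.012],.142,5,.01)
E
```

```text
t 9.1 rows needed 3 pos [ 0.586  -0.1653  0.037 ] yaw 0.133 F [ 0.3  0.4 -1.4] w 0.0339
[0.03, -0.14, 0.84] [0.0, -0.005, -0.003]
[0.03, -0.14, 0.84] [0.0, -0.005, -0.003]
[0.04, -0.14, 0.83] [0.0, -0.005, -0.003]
```

>>> carry_out:
  jaw: [-0.6,-0.6,-0.6]
  delta_pos:
    - [0.1,-0.4,0.6]
    - [0,0,0.6]
    - [0,0,0]
  rotation:
    - [0,-0.014,-0.01]
    - [0,0,0]
    - [0,0,0]

```text
time: 9.4
position: [0.5881, -0.1619, 0.0279]
orientation: [[0.99, 0.142, 0.004], [0.142, -0.99, -0.001], [0.004, 0.002, -1.0]]
force: [0.2, -0.0, -1.2]
grip_width: 0.0338
```

```bash
python3 - <<'E'
from h import *
plan([.5866,-.1609,.0105],.142,5,.01)
E
```

```text
t 9.4 rows needed 2 pos [ 0.5881 -0.1619  0.0279] yaw 0.143 F [ 0.2 -0.  -1.2] w 0.0338
[-0.07, -0.06, 0.87] [0.001, -0.002, 0.0]
[-0.07, -0.06, 0.87] [0.001, -0.002, 0.0]
```

>>> carry_out:
  jaw: [-0.6,-0.6,-0.6,-0.6]
  delta_pos:
    - [-0.1,-0.1,0.6]
    - [0,0,0.6]
    - [0,0,0.4]
    - [0,0,0]
  rotation:
    - [0,0,0]
    - [0,0,0]
    - [0,0,0]
    - [0,0,0]

```text
time: 9.8
position: [0.587, -0.1609, 0.0105]
orientation: [[0.99, 0.142, 0.004], [0.142, -0.99, -0.001], [0.004, 0.002, -1.0]]
force: [-0.1, -0.1, -1.6]
grip_width: 0.0337
```

```bash
python3 - <<'E'
from h import *
plan([.5866,-.1609,.0105],.142,5,.01)
E
```

```text
t 9.8 rows needed 1 pos [ 0.587  -0.1609  0.0105] yaw 0.143 F [-0.1 -0.1 -1.6] w 0.0337
[-0.04, -0.0, -0.0] [0.002, -0.004, 0.001]
```

>>> carry_out:
  jaw: [-0.1,0.1,0.1,0.1]
  delta_pos:
    - [0,0,0]
    - [0,0,0]
    - [0,0,0]
    - [0,0,0]
  rotation:
    - [0,0,0]
    - [0,0,0]
    - [0,0,0]
    - [0,0,0]

```text
time: 10.2
position: [0.5874, -0.1614, 0.0108]
orientation: [[0.99, 0.142, 0.004], [0.142, -0.99, -0.002], [0.004, 0.002, -1.0]]
force: [-0.5, -0.4, 0.2]
grip_width: 0.0483
```

>>> carry_out:
  jaw: [0.1,0.1,0.1,0.3,0.3]
  delta_pos:
    - [0,0,-1]
    - [0,0,-2]
    - [0,0,-4]
    - [-3,0,-5]
    - [-4,2,-3]
  rotation:
    - [0,0,0]
    - [0,0,0]
    - [0,0,0]
    - [0,0,0]
    - [0,0,0]

```text
time: 10.7
position: [0.5281, -0.1851, 0.155]
orientation: [[0.989, 0.15, 0.0], [0.15, -0.989, -0.0], [0.0, 0.0, -1.0]]
force: [0.5, -0.8, -0.4]
grip_width: 0.0568
```

```bash
python3 - <<'E'
from h import *
for i in range(3): c=cam('wrist')
save(c,'w6')
look(c,'wrist',['tray','pocket_empty','bar_loose','bar_placed','bar_loose_round'])
plan([.5866,-.1609,.0105],.142,0)
E
```

```text
wrist tray 0.77 [243. 399.] [ 0.5956 -0.2002]
wrist bar_loose 0.95 [197. 398.] [ 0.5868 -0.1596]
wrist bar_placed 0.87 [280. 279.] [ 0.4927 -0.2491]
wrist bar_placed 0.83 [180. 225.] [ 0.4376 -0.1657]
wrist bar_placed 0.73 [276. 396.] [ 0.5975 -0.2311]
wrist bar_loose_round 0.86 [164. 401.] [ 0.5836 -0.1322]
t 11.1 rows needed 4 pos [ 0.5266 -0.1862  0.1514] yaw 0.147 F [ 0.4  0.3 -0.4] w 0.057
```

View pics/w6.png

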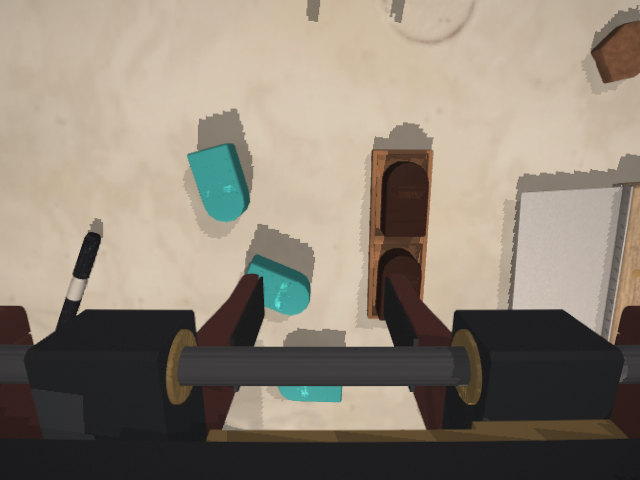

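The loose bar lies flat in the empty pocket (pixels 384-429 × 163-236), with its round end the same way as the placed bar's (top of image) and clear of the walls. Now the stencil.

```bash
python3 - <<'E'
from h import *
c=ctrl.read_camera('top')
c['frame']=cv2.imread('pics/top0.png')[:,:,::-1]
m=(c['frame'].max(2)<85).astype(np.uint8);m[:,:175]=0;m[:,252:]=0;m[:210]=0;m[248:]=0
m=cv2.morphologyEx(m,cv2.MORPH_CLOSE,np.ones((7,7)))
fitpose(c,m,.003)
print(np.round(ctrl.read_state()['joint_pos'],2))
plan([.54,.29,.22],1.57,20,.048)
E
```

```text
blob [ 182  219   63   23 1123]
centre [0.5674 0.3142] size [ 54.8 151.6] y-axis angle 1.579
[-0.25  0.42  0.61  1.93 -0.31  0.88  0.67]
t 11.15 rows needed 11 pos [ 0.5265 -0.1863  0.1513] yaw 0.147 F [ 0.4 -0.1  0.1] w 0.0571
[0.75, -4.27, -0.63] [-0.0, 0.0, -0.129]
[1.3, -4.13, -0.63] [-0.0, 0.0, -0.129]
[1.82, -3.93, -0.63] [-0.0, 0.0, -0.129]
[2.31, -3.66, -0.63] [-0.0, 0.0, -0.129]
[2.76, -3.33, -0.63] [-0.0, 0.0, -0.129]
[3.17, -2.95, -0.63] [-0.0, 0.0, -0.129]
[3.53, -2.52, -0.63] [-0.0, 0.0, -0.129]
[3.82, -2.04, -0.63] [-0.0, 0.0, -0.129]
[4.05, -1.53, -0.63] [-0.0, 0.0, -0.129]
[4.22, -0.99, -0.63] [-0.0, 0.0, -0.129]
[4.31, -0.44, -0.63] [-0.0, 0.0, -0.129]
```

>>> carry_out:
  jaw: [0.3,0.3,0.3,0.3,0.3]
  delta_pos:
    - [0.8,-4.3,-0.8]
    - [1.3,-4.1,-0.8]
    - [1.8,-3.9,-0.8]
    - [2.3,-3.7,-0.8]
    - [2.8,-3.3,-0.6]
  rotation:
    - [0,0,-0.129]
    - [0,0,-0.129]
    - [0,0,-0.129]
    - [0,0,-0.129]
    - [0,0,-0.129]

```text
time: 11.65
position: [0.5321, 0.0315, 0.1854]
orientation: [[0.693, 0.721, -0.012], [0.721, -0.693, -0.008], [-0.014, -0.003, -1.0]]
force: [1.0, 0.2, -0.8]
grip_width: 0.0567
```

>>> carry_out:
  jaw: [0.3,0.3,0.3,0.3,0.3]
  delta_pos:
    - [3.2,-3,-0.6]
    - [3.5,-2.5,-0.6]
    - [3.8,-2,-0.6]
    - [4,-1.5,-0.6]
    - [4.2,-1,-0.6]
  rotation:
    - [0,0,-0.129]
    - [0,0,-0.129]
    - [0,0,-0.129]
    - [0,0,-0.129]
    - [0,0,-0.129]

```text
time: 12.15
position: [0.5318, 0.2591, 0.211]
orientation: [[0.089, 0.996, -0.016], [0.996, -0.09, -0.011], [-0.012, -0.015, -1.0]]
force: [0.6, 0.2, -0.4]
grip_width: 0.0571
```

```bash
python3 - <<'E'
from h import *
plan([.55,.31,.20],1.57,20,.048)
E
```

```text
t 12.15 rows needed 2 pos [0.5318 0.2591 0.211 ] yaw 1.481 F [ 0.6  0.2 -0.4] w 0.0571
[2.62, 0.69, 0.5] [-0.008, 0.006, -0.044]
[2.59, 0.8, 0.53] [-0.008, 0.006, -0.044]
```

>>> carry_out:
  jaw: [0.3,0.3,0.3,0.3]
  delta_pos:
    - [2.6,0.7,0.5]
    - [2.6,0.8,0.5]
    - [0,0,0]
    - [0,0,0]
  rotation:
    - [-0.008,0.006,-0.044]
    - [-0.008,0.006,-0.044]
    - [0,0,0]
    - [0,0,0]

```text
time: 12.55
position: [0.5469, 0.3233, 0.1963]
orientation: [[-0.02, 1.0, -0.005], [1.0, 0.02, 0.002], [0.002, -0.005, -1.0]]
force: [-0.1, -0.4, -0.3]
grip_width: 0.0572
```

```bash
python3 - <<'E'
from h import *
for i in range(3): c=cam('wrist')
save(c,'w7')
look(c,'wrist',['stencil','grip','stencil_round'])
import pickle;pickle.dump(c,open('w7.pkl','wb'))
plan([.55,.31,.20],1.57,0)
E
```

```text
wrist stencil 0.73 [237. 314.] [0.5675 0.3131]
wrist stencil 0.67 [236. 363.] [0.5654 0.3618]
wrist stencil 0.29 [243. 313.] [0.5744 0.3116]
wrist grip 0.63 [242. 315.] [0.5634 0.3147]
wrist stencil_round 0.73 [236. 366.] [0.5659 0.3648]
t 12.85 rows needed 1 pos [0.5476 0.3222 0.1978] yaw 1.589 F [0.6 0.2 0.1] w 0.0571
```

View pics/w7.png

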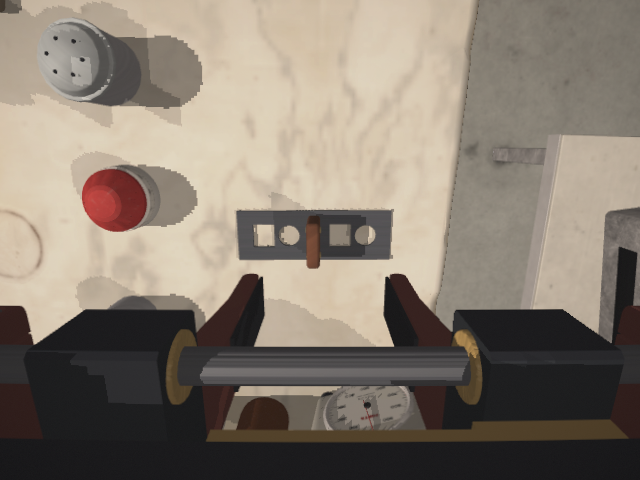

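```bash
python3 - <<'E'
from h import *
import pickle
c=pickle.load(open('w7.pkl','rb'))
h=c['frame'].astype(int)
m=((h.max(2)<95)&(h.max(2)-h.min(2)<25)).astype(np.uint8);m[:,:225]=0;m[:,405:]=0;m[:200]=0;m[268:]=0
m=cv2.morphologyEx(m,cv2.MORPH_CLOSE,np.ones((9,9)));m=cv2.morphologyEx(m,cv2.MORPH_OPEN,np.ones((5,5)))
fitpose(c,m,.003)
h=cv2.cvtColor(c['frame'],cv2.COLOR_RGB2HSV)
m=((h[:,:,1]>110)&(h[:,:,0]<18)).astype(np.uint8);m[:,:295]=0;m[:,335:]=0;m[:205]=0;m[275:]=0
fitpose(c,m,.045)
E
```

```text
blob [ 237  210  154   49 5297]
centre [0.5645 0.3127] size [ 49.  150.8] y-axis angle 1.59
blob [306 216  14  52 627]
centre [0.5613 0.3126] size [46.5 11.4] y-axis angle 0.017
```

```bash
python3 - <<'E'
from h import *
plan([.5645,.3127,.06],1.59,20,.04)
E
```

```text
t 12.85 rows needed 4 pos [0.5476 0.3222 0.1978] yaw 1.589 F [0.6 0.2 0.1] w 0.0571
[-0.26, 0.43, 3.44] [-0.001, -0.001, -0.0]
[-0.25, 0.43, 3.44] [-0.001, -0.001, -0.0]
[-0.25, 0.42, 3.44] [-0.001, -0.001, -0.0]
[-0.25, 0.42, 3.45] [-0.001, -0.001, -0.0]
```

>>> carry_out:
  jaw: [0.3,0.3,0.3,0.3,0.3]
  delta_pos:
    - [-0.3,0.4,3.4]
    - [-0.3,0.4,3.4]
    - [-0.2,0.4,3.4]
    - [-0.2,0.4,3.4]
    - [0,0,0]
  rotation:
    - [0,0,0]
    - [0,0,0]
    - [0,0,0]
    - [0,0,0]
    - [0,0,0]

```text
time: 13.35
position: [0.5674, 0.3109, 0.0622]
orientation: [[-0.013, 1.0, 0.004], [1.0, 0.013, 0.008], [0.008, 0.004, -1.0]]
force: [-0.2, -0.2, 0.2]
grip_width: 0.057
```

```bash
python3 - <<'E'
from h import *
plan([.5645,.3127,.016],1.59,20,.015)
E
```

```text
t 13.35 rows needed 4 pos [0.5674 0.3109 0.0622] yaw 1.583 F [-0.2 -0.2  0.2] w 0.057
[0.04, -0.08, 1.15] [0.001, -0.002, -0.002]
[0.04, -0.08, 1.15] [0.001, -0.002, -0.002]
[0.04, -0.07, 1.15] [0.001, -0.002, -0.002]
[0.05, -0.07, 1.15] [0.001, -0.002, -0.002]
```

>>> carry_out:
  jaw: [0.3,0.3,0.3,0.3,0.3]
  delta_pos:
    - [0.1,-0.1,1.2]
    - [0,-0.1,1.2]
    - [0,-0.1,1.2]
    - [0,0,0.9]
    - [0,0,0]
  rotation:
    - [0,-0.002,-0.002]
    - [0,-0.002,-0.002]
    - [0,-0.002,-0.002]
    - [0,-0.002,0]
    - [0,0,0]

```text
time: 13.85
position: [0.5667, 0.3137, 0.0191]
orientation: [[-0.018, 1.0, 0.01], [1.0, 0.018, 0.003], [0.003, 0.01, -1.0]]
force: [0.5, 0.2, -0.1]
grip_width: 0.057
```

```bash
python3 - <<'E'
from h import *
plan([.5645,.3127,.016],1.59,20,.015)
E
```

```text
t 13.85 rows needed 1 pos [0.5667 0.3137 0.0191] yaw 1.589 F [ 0.5  0.2 -0.1] w 0.057
[-0.09, -0.23, 0.3] [0.01, -0.003, -0.001]
```

>>> carry_out:
  jaw: [-0.3,-0.9,-0.9,-0.9,-0.9]
  delta_pos:
    - [-0.1,-0.2,0.3]
    - [0,0,0]
    - [0,0,0]
    - [0,0,0]
    - [0,0,0]
  rotation:
    - [0.01,-0.003,0]
    - [0,0,0]
    - [0,0,0]
    - [0,0,0]
    - [0,0,0]
  squeeze: 35

```text
time: 14.35
position: [0.5658, 0.3134, 0.0174]
orientation: [[-0.019, 1.0, 0.001], [1.0, 0.019, 0.001], [0.001, 0.001, -1.0]]
force: [0.5, 0.3, 0.2]
grip_width: 0.0206
```

>>> carry_out:
  jaw: [-1,-1,-1,-1]
  delta_pos:
    - [0,0,0]
    - [0,0,0]
    - [0,0,0]
    - [0,0,0]
  rotation:
    - [0,0,0]
    - [0,0,0]
    - [0,0,0]
    - [0,0,0]

```text
time: 14.75
position: [0.5659, 0.3135, 0.0177]
orientation: [[-0.019, 1.0, 0.002], [1.0, 0.019, 0.001], [0.001, 0.002, -1.0]]
force: [-0.1, 0.4, -1.0]
grip_width: 0.0118
```

>>> carry_out:
  jaw: [-1,-1,-1,-1,-1]
  delta_pos:
    - [0,0,-1.5]
    - [0,0,-3]
    - [0,0,-4]
    - [0,0,-4]
    - [0,0,-4]
  rotation:
    - [0,0,0]
    - [0,0,0]
    - [0,0,0]
    - [0,0,0]
    - [0,0,0]

```text
time: 15.25
position: [0.5613, 0.3106, 0.1845]
orientation: [[-0.018, 1.0, -0.01], [1.0, 0.018, -0.007], [-0.007, -0.01, -1.0]]
force: [0.6, 0.1, -0.8]
grip_width: 0.012
```

```bash
python3 - <<'E'
from h import *
for i in range(2): c=cam('wrist')
save(c,'w8')
plan([.593,-.195,.20],1.713,20,.04)
E
```

```text
t 15.35 rows needed 13 pos [0.5652 0.3126 0.1898] yaw 1.589 F [ 0.6 -0.3 -1.2] w 0.0118
[-3.91, 0.14, -0.08] [0.0, -0.0, -0.01]
[-3.91, 0.11, -0.08] [0.0, -0.0, -0.01]
[-3.91, 0.07, -0.08] [0.0, -0.0, -0.01]
[-3.91, 0.03, -0.08] [0.0, -0.0, -0.01]
[-3.91, -0.01, -0.08] [0.0, -0.0, -0.01]
[-3.91, -0.04, -0.08] [0.0, -0.0, -0.01]
[-3.91, -0.08, -0.08] [0.0, -0.0, -0.01]
[-3.91, -0.12, -0.08] [0.0, -0.0, -0.01]
[-3.91, -0.16, -0.08] [0.0, -0.0, -0.01]
[-3.91, -0.19, -0.08] [0.0, -0.0, -0.01]
[-3.9, -0.23, -0.08] [0.0, -0.0, -0.01]
[-3.9, -0.27, -0.08] [0.0, -0.0, -0.01]
[-3.9, -0.3, -0.08] [0.0, -0.0, -0.01]
```

View pics/w8.png

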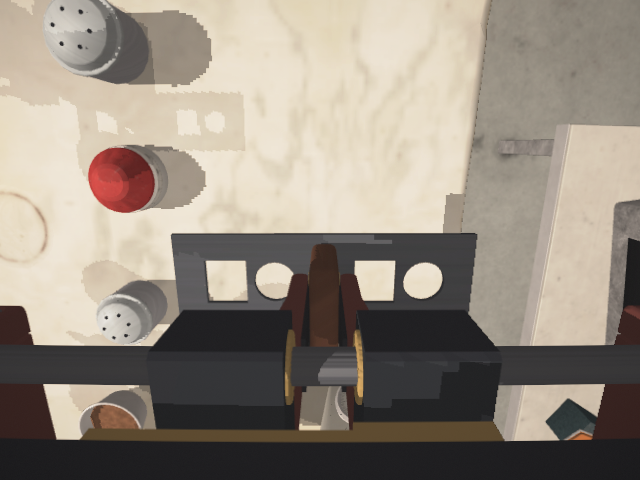

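The stencil is held straight: its front edge at row 234 is horizontal (columns 171 to 477) and its round holes are on the right, towards world +y. The shakers and timer are undisturbed below. Carry it over.

>>> carry_out:
  jaw: [-1,-1,-1,-1,-1]
  delta_pos:
    - [-2,0.1,0]
    - [-3.5,0.1,0]
    - [-3.9,0.1,0]
    - [-3.9,0,0]
    - [-3.9,0,0]
  rotation:
    - [0,0,-0.01]
    - [0,0,-0.01]
    - [0,0,-0.01]
    - [0,0,-0.01]
    - [0,0,-0.01]

```text
time: 15.85
position: [0.5736, 0.1443, 0.1918]
orientation: [[-0.083, 0.997, 0.002], [0.997, 0.083, 0.006], [0.006, 0.002, -1.0]]
force: [1.1, -1.1, -2.7]
grip_width: 0.0119
```

>>> carry_out:
  jaw: [-1,-1,-1,-1,-1]
  delta_pos:
    - [-3.9,0,0]
    - [-3.9,-0.1,0]
    - [-3.9,-0.1,0]
    - [-3.9,-0.2,0]
    - [-3.9,-0.2,0]
  rotation:
    - [0,0,-0.01]
    - [0,0,-0.01]
    - [0,0,-0.01]
    - [0,0,-0.01]
    - [0,0,-0.01]

```text
time: 16.35
position: [0.5849, -0.0585, 0.191]
orientation: [[-0.135, 0.991, -0.0], [0.991, 0.135, 0.007], [0.007, 0.0, -1.0]]
force: [0.2, 0.6, -2.2]
grip_width: 0.012
```

```bash
python3 - <<'E'
from h import *
plan([.593,-.195,.18],1.713,20,.04)
E
```

```text
t 16.35 rows needed 4 pos [ 0.5849 -0.0585  0.191 ] yaw 1.706 F [ 0.2  0.6 -2.2] w 0.012
[-3.41, -0.26, 0.25] [0.0, -0.002, -0.002]
[-3.41, -0.27, 0.26] [0.0, -0.002, -0.002]
[-3.41, -0.27, 0.26] [0.0, -0.002, -0.002]
[-3.41, -0.28, 0.27] [0.0, -0.002, -0.002]
```

>>> carry_out:
  jaw: [-1,-1,-1,-1,-1]
  delta_pos:
    - [-3.4,-0.3,0.3]
    - [-3.4,-0.3,0.3]
    - [-3.4,-0.3,0.3]
    - [-2.5,-0.2,0.3]
    - [0,0,0]
  rotation:
    - [0,-0.002,-0.002]
    - [0,-0.002,-0.002]
    - [0,-0.002,-0.002]
    - [0,0,0]
    - [0,0,0]

```text
time: 16.85
position: [0.5873, -0.1991, 0.1786]
orientation: [[-0.131, 0.991, -0.002], [0.991, 0.131, -0.002], [-0.002, -0.002, -1.0]]
force: [-0.1, 0.0, -1.4]
grip_width: 0.012
```

```bash
python3 - <<'E'
from h import *
for i in range(2): c=cam('wrist')
plan([.593,-.195,.12],1.713,20,.03)
c=ctrl.read_camera('top');save(c,'top1')
look(c,'top',['stencil','stencil_round','grip'])
E
```

```text
t 16.95 rows needed 2 pos [ 0.5882 -0.1947  0.1787] yaw 1.707 F [ 0.   0.6 -1.7] w 0.0122
[-0.05, 0.24, 2.93] [-0.001, -0.0, -0.003]
[-0.05, 0.24, 2.93] [-0.001, -0.0, -0.003]
top stencil 0.54 [219. 431.] [ 0.6346 -0.2236]
top grip 0.55 [214. 441.] [ 0.6384 -0.2386]
```

Descend to about 0.09 and settle, then to 0.06.

>>> carry_out:
  jaw: [-1,-1,-1,-1,-1]
  delta_pos:
    - [0,0.2,2.5]
    - [0,0.2,2.5]
    - [0,0,2]
    - [0,0,1]
    - [0,0,0]
  rotation:
    - [0,0,-0.003]
    - [0,0,-0.003]
    - [0,0,0]
    - [0,0,0]
    - [0,0,0]

```text
time: 17.65
position: [0.5964, -0.1847, 0.0985]
orientation: [[-0.156, 0.988, 0.004], [0.988, 0.156, 0.003], [0.002, 0.005, -1.0]]
force: [-0.4, -0.4, -1.0]
grip_width: 0.0118
```

```bash
python3 - <<'E'
from h import *
plan([.593,-.195,.060],1.713,20,.01)
E
```

```text
t 17.65 rows needed 5 pos [ 0.5964 -0.1847  0.0985] yaw 1.727 F [-0.4 -0.4 -1. ] w 0.0118
[-0.2, -0.1, 0.77] [0.001, -0.0, 0.003]
[-0.2, -0.1, 0.77] [0.001, -0.0, 0.003]
[-0.2, -0.1, 0.77] [0.001, -0.0, 0.003]
[-0.2, -0.1, 0.77] [0.001, -0.0, 0.003]
[-0.2, -0.1, 0.77] [0.001, -0.0, 0.003]
```

>>> carry_out:
  jaw: [-1,-1,-1,-1,-1]
  delta_pos:
    - [-0.5,-0.2,0.5]
    - [-0.4,-0.2,0.6]
    - [0,0,0.6]
    - [0,0,0.5]
    - [0,0,0]
  rotation:
    - [0,0,0.007]
    - [0,0,0.007]
    - [0,0,0]
    - [0,0,0]
    - [0,0,0]

```text
time: 18.15
position: [0.5956, -0.1952, 0.0778]
orientation: [[-0.141, 0.99, 0.009], [0.99, 0.141, 0.002], [0.001, 0.009, -1.0]]
force: [-0.3, 0.6, -1.7]
grip_width: 0.0121
```

```bash
python3 - <<'E'
from h import *
for i in range(2): c=cam('wrist')
save(c,'w9')
plan([.593,-.195,.060],1.713,20,.01)
E
```

```text
t 18.25 rows needed 2 pos [ 0.596  -0.1951  0.0784] yaw 1.713 F [-0.1 -0.1 -2.3] w 0.0116
[0.03, -0.16, 0.92] [0.005, -0.0, -0.0]
[0.03, -0.15, 0.92] [0.005, -0.0, -0.0]
```

>>> carry_out:
  jaw: [-1,-1,-1,-1,-1]
  delta_pos:
    - [0,-0.2,0.6]
    - [0,-0.1,0.6]
    - [0,0,0.3]
    - [0,0,0]
    - [0,0,0]
  rotation:
    - [0.005,0,0]
    - [0.005,0,0]
    - [0,0,0]
    - [0,0,0]
    - [0,0,0]

```text
time: 18.75
position: [0.5932, -0.1953, 0.0623]
orientation: [[-0.142, 0.99, -0.001], [0.99, 0.142, 0.0], [0.001, -0.001, -1.0]]
force: [-0.3, -0.3, -0.8]
grip_width: 0.0118
```

```bash
python3 - <<'E'
from h import *
for i in range(2): c=cam('wrist')
w=c; save(c,'w10')
plan([.593,-.195,.060],1.713,20,.01)
s=ctrl.read_state();print(np.round(s['orientation'],3).tolist(),np.round(s['moment'],2))
c=ctrl.read_camera('scene');save(c,'s10')
a=cv2.resize(cv2.imread('pics/s10.png')[180:350,310:480],(510,510),interpolation=cv2.INTER_CUBIC)
b=cv2.imread('pics/w10.png')[180:330];
cv2.imwrite('pics/v10.png',cv2.copyMakeBorder(a,0,0,0,0,0))
t=ctrl.read_camera('top');d=cv2.resize(t['frame'][200:270,370:470,::-1],(640,448),interpolation=cv2.INTER_CUBIC)
cv2.imwrite('pics/v11.png',np.vstack([b,d]))
E
```

```text
t 18.85 rows needed 1 pos [ 0.5933 -0.1953  0.0625] yaw 1.713 F [-0.4  0.3 -1.2] w 0.0116
[0.04, -0.03, 0.25] [-0.0, -0.001, -0.0]
[[-0.142, 0.99, -0.0], [0.99, 0.142, 0.0], [0.001, -0.0, -1.0]] [ 0.03 -0.05  0.01]
```

View pics/v10.png

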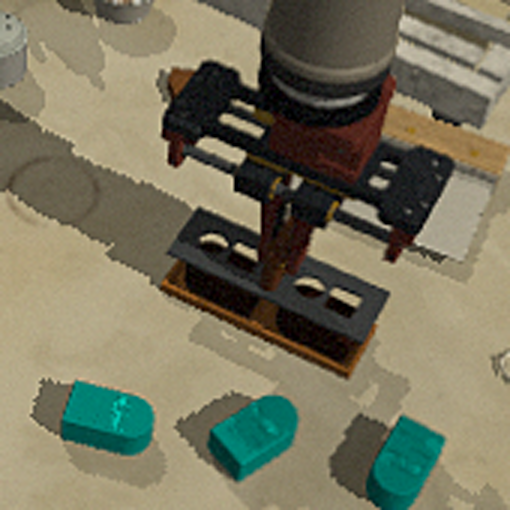

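View pics/v11.png

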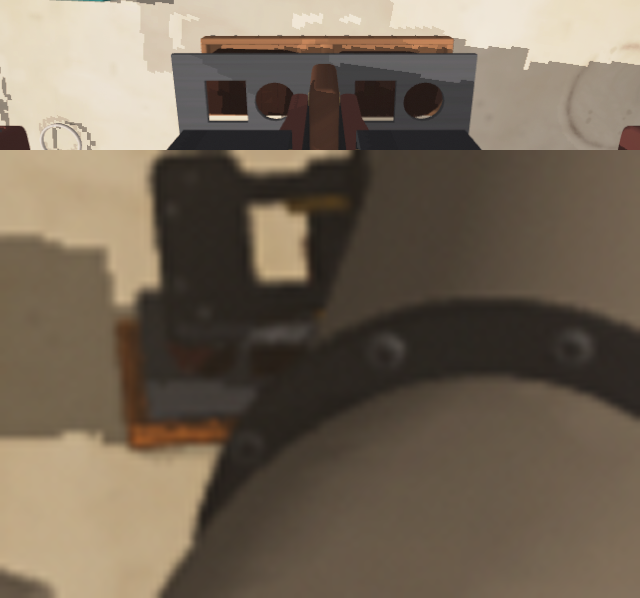

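```bash
python3 - <<'E'
from h import *
c=cam('wrist')
A=[ray(c,(217,x),.009)[:2] for x in (201,454)]; B=[ray(c,(234,x),.045)[:2] for x in (171,477)]
for q in (A,B):
    q=np.array(q);d=q[1]-q[0];print(np.round(q,4).tolist(),'mid',np.round(q.mean(0),4),'len',round(np.linalg.norm(d),4),'ang',round(np.arctan2(d[1],d[0]),3))
plan([.593,-.195,.060],1.713,20,.01)
E
```

```text
[[0.5778, -0.2729], [0.5562, -0.1232]] mid [ 0.567  -0.1981] len 0.1512 ang 1.714
[[0.58, -0.2764], [0.558, -0.1235]] mid [ 0.569  -0.1999] len 0.1545 ang 1.714
t 19.0 rows needed 1 pos [ 0.5934 -0.1954  0.0627] yaw 1.713 F [ 0.4 -0.5 -2.5] w 0.012
[0.04, -0.04, 0.27] [-0.0, -0.0, 0.0]
```

>>> carry_out:
  jaw: [-1,-1,-1,-1,-1]
  delta_pos:
    - [0.1,-0.1,0.3]
    - [0,0,0]
    - [0,0,0]
    - [0,0,0]
    - [0,0,0]
  rotation:
    - [0,0,0]
    - [0,0,0]
    - [0,0,0]
    - [0,0,0]
    - [0,0,0]

```text
time: 19.5
position: [0.5923, -0.1945, 0.0597]
orientation: [[-0.142, 0.99, 0.0], [0.99, 0.142, 0.0], [0.0, 0.0, -1.0]]
force: [0.2, -0.3, -0.9]
grip_width: 0.0118
```

```bash
python3 - <<'E'
from h import *
for i in range(4):
    c=cam('wrist');s=ctrl.read_state();print(np.round(s['position'],4),np.round(s['orientation'][2],3),np.abs(s['qvel']).max().round(3),np.round(s['force'],1),s['grip_width'])
p=np.array(s['position'])
if abs(p[2]-.059)<.005 and np.linalg.norm(p[:2]-[.5925,-.1945])<.006: print(ctrl.close_job())
E
```

```text
[ 0.5923 -0.1945  0.0597] [ 0.  0. -1.] 0.002 [ 0.1  1.  -2.1] 0.01160860214761626
[ 0.5923 -0.1945  0.0597] [ 0.  0. -1.] 0.003 [ 0.8 -0.5 -1.3] 0.011926222576410692
[ 0.5924 -0.1945  0.0597] [ 0.  0. -1.] 0.002 [ 0.3 -1.1 -2.3] 0.011739941665461743
[ 0.5923 -0.1945  0.0597] [ 0.  0. -1.] 0.003 [-1.   0.  -1.1] 0.01207232675604717
the job is handed in; nothing more can be done
None
```

I put the loose bar into the empty pocket and handed the job in at about 20 s of robot time. The stencil was then held over the tray. No verdict was reported, so the numbers below are my own estimates.

- **Loose bar:** it was released lying flat, with its round end towards the tray's +y like the placed bar's. The wrist picture after release showed it clear of the pocket walls. I did not measure it again after the stencil came over the tray.
- **Stencil carry:** I took it by the grip (11.8 mm opening, 35 N) and lifted its underside to about 0.17 m before crossing the shakers and the timer. The picture taken just after the lift showed them undisturbed. I did not check them separately after the crossing.
- **Final hold:** the tool was level and at rest.
  - **Height:** the underside was about 42 mm above the table, roughly 13 mm above the bars.
  - **Alignment:** before the last small correction it measured about 2–3 mm off the tray outline, with the yaw matching to about 0.001 rad. After the correction only the tool pose was read again.
  - **Contact:** the last force readings (about 1–2 N downward) showed no sign of touching anything.

The only disagreement was in the top view at the end: the arm hid most of the stencil, so the network's stencil positions from it were far off. I relied on the wrist camera instead, and the scene picture showed the stencil over the tray, holes above the bars.

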